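Swap the wrong-hand latch plate for the one that fits the crate panel

ROBOT

A 6-joint arm with a two-finger parallel gripper is mounted at the origin on the work surface. World frame = base frame: x ahead of the robot, y to its left, z up, the work surface at z = 0. Lengths are in m, angles in rad, forces in N, time in s.
With the tool pointing down it reaches from about 0.35 to 0.85 m from the base axis. Payload 8.1 kg.
Tool frame: the origin (TCP) lies at the centre of the arm's flange, where the gripper is bolted on; the fingertips stand 186 mm ahead of it and the grasp point (between the pads) lies 167 mm ahead of it (robot.grasp_offset is the distance from the TCP to the grasp point, in m); z points along the fingers, y is the line along which they close (so a half turn about z gives the same grasp; the last joint's range is limited). The gripper opens to 93 mm and grips with 3 to 60 N. Pads are 15 mm wide; open, the fingers measure 128 mm over their backs; the gripper's body (75 mm by 188 mm) begins 65 mm behind the grasp point.
Start: joints at [1.159, 0.13, 1.488, -0, 1.523, -0.085], TCP at [0.193, 0.568, 0.405] pointing down, gripper open.
Joint ranges: [-2.96, 2.96], [-0.89, 2.26], [0.02, 2.5], [-1.34, 4.48], [0, 2.73], [-2.66, 2.66]. Speed limits (rad/s): [2.39, 2.39, 2.79, 3.14, 3.14, 3.14].

INTERFACE

Orientations are given as a rotation vector (axis times angle).
In Python, from plant import robot gives the robot as it stands.
- The arm moves only by the tool drive_tool, never from a script. Its argument "moves" is one flat list of numbers, 7 for each row, row after row: the finger opening in mm, from 0 to 93, then the shift along the tool's x, y, z in mm, then the turn, a rotation vector about the tool's x, y, z in degrees. A call has 1 to 8 rows; each row shifts and turns the commanded pose from where the row before left it, along the tool's axes as they then stand; what a row does not reach is not made up. A row lasts 1/10 s, in which the tool goes at most 50 mm and 8.59 degrees, less where a joint would pass 70% of its speed; a pose out of reach is approached as far as the arm can. A call is refused whole if a number of a shift passes 50 or a number of a turn 8.59, either way. A call with a gripper value outside its range is refused whole. The fingers move at their own pace and stop on an object; "grip_force" is the grip in N (left out, the last holds). Time passes only in rows, so rows that do not move let the fingers close. It gives the time, the measured TCP pose, the force, the opening and the grip force at its end, in the units of the state.
- robot.read_state(): the state, without advancing time (a new reading comes with each control period).
- robot.read_camera(name): name is "scene" or "top" or "wrist"; returns a dict with "color" (420x560x3 uint8, red, green, blue), "depth" (420x560 float32, m along the optical axis (not along the pixel's ray), 0 where there is no reading), "mtx" (3x3 intrinsics, pixels), "R" (3x3) and "t" (3): a world point X has camera coordinates R X + t. Camera axes: x right, y down, z forward; pixel columns grow to the right and rows downward; lengths in m; the calibration is good to about 2 mm. A picture is of the moment at which its call begins.
- robot.close_job(): hands the job in; it is judged then, once.
The state is a dict: "t": time; "q": joint angles; "dq": joint speeds; "joint_torque": joint torques, N m; "tool_pos": TCP position; "orientation": TCP orientation; "force": force on the tool from outside, world axes, zero at the start; "wrist_torque": the same for the moment, N m; "opening": finger opening in m; "gripper_force": force on a finger pad.
Only numpy, scipy, OpenCV 4.12 (cv2) and the standard library are available. Lean on these libraries where they do the work, as an engineer would, in place of code of your own. Each camera call takes 0.05 s, during which the arm holds its last target. There are 200 camera calls.

TASK

Someone has laid the wrong-hand steel latch plate across the routed recess of the wooden crate panel. First move that plate into the shallow wooden reject tray, lying flat on its floor, then take the other latch plate from the paper sheet, turn it to match the recess and seat it fully home, flush with the wood. Leave the tin, the wood offcut, the steel case and the stack of cards where they are.

Things in the scene. Friction and masses are not known exactly. Their poses are not given: they have to be found in the camera images.
- panel: Fixed plywood crate end panel lying flat on the bench, 220 (x) x 190 (y) mm, top face 18 mm above the bench, with two cleats 18 mm wide that run along y at its two x ends (centred at x = +-101) and rise 12 mm above the top face. Origin: centre of its underside. It carries the L-shaped recess, whose floor is the darker wood of the lower ply.
- recess (a point): Centre of the long part of the recess, on the recess floor (12 mm above the bench), axes parallel to the panel's. The recess is 6 mm deep. In this frame it is the rectangle x -57..57, y -24..24 mm plus a toe x 18..57, y 24..54 mm: the outline of fit_plate with 2 mm play on every side. When fit_plate is home, its origin lies on this point and its x and y axes point the same way as this frame's; turned half round or mirrored it does not go in.
- recess_toe (a point): Point on the recess floor in the toe, at x 37.5, y 37 mm in the recess frame; fit_plate_toe lies on it when the plate is home.
- fit_plate: Loose steel latch plate, about 0.3 kg, 6 mm thick, lying flat on the paper sheet (its underside 4 mm above the bench), at any yaw. Origin: underside, centre of the long part; z up. Outline: x -55..55, y -22..22 mm plus a toe x 20..55, y 22..52 mm. On top, centred on the origin, stands a solid lug to grip it by: 44 mm long along x, 14 mm wide along y, from 6 to 36 mm above the underside.
- fit_plate_toe (a point): Point in the toe of fit_plate, on its underside, at x 37.5, y 37 mm in its frame.
- wrong_plate: Loose steel latch plate like fit_plate, same lug and sizes, but the mirror image: its toe is at x 20..55, y -22..-52 mm. It lies flat on the panel's top face (18 mm above the bench), roughly crosswise over the recess. Origin: underside, centre of the long part; z up.
- tray: Fixed open wooden reject tray, 190 (x) x 150 (y) mm outside, walls 5 mm thick and 30 mm high above the bench, floor 5 mm thick. Origin: centre of its underside. It stands left or right of the panel.
- sheet: Fixed paper sheet 320 (x) x 170 (y) mm, 4 mm thick, on the other side of the panel from the tray. Origin: centre of its underside. fit_plate lies near its middle, the tin near its +x end, the offcut near its -x end.
- tin: Bystander: round steel tin, 56 mm diameter, 70 mm high, standing on the sheet. Origin: centre of its underside.
- offcut: Bystander: wood offcut 40 x 90 mm, 40 mm high, on the sheet. Origin: centre of its underside.
- case: Bystander: closed olive steel case, 206 (x) x 96 (y) mm, 130 mm high, with a wire handle up to 144 mm, on the outer side of the tray or of the sheet. Origin: centre of its underside.
- cards: Bystander: stack of grey cards 170 (x) x 100 (y) mm, 60 mm high, on the outer side of the other one. Origin: centre of its underside.
There are look-alikes about, which are no part of the job. Leave any orange or turquoise look-alike of the wrong_plate alone.

How it is judged:
By the outcome, as a careful person would: the job done as asked, in the order asked, and still so for the second after the job is handed in, with the robot touching nothing.
It also fails if it takes over 61 s, if anything falls off the work surface, if the arm or the gripper's body presses on something with over 40 N, if the wrist force passes 120 N, or if a joint passes its speed limit or range.

## Working session

There is one attempt and no reset: what is moved stays moved. The work goes in short steps, Python scripts to look and compute and a tool call to move; the robot and the scene stay as the last step left them, time stands still between calls to the robot, and variables do not carry over. Pictures are saved under pics/ and viewed, at most 14 in all, crops included, and the job is handed in when it is done.

Besides the shell and the picture viewer there is one more tool, called after "Call:" in YAML: its name, and indented under it one key for each argument. drive_tool: Moves the arm, as the interface text tells. Its arguments: {"type":"object","properties":{"moves":{"type":"array","items":{"type":"number"}},"grip_force":{"type":"number"}},"required":["moves"]}

```bash
ls; mkdir -p pics; python3 - <<'E'
from plant import robot
import cv2,numpy as np
s=robot.read_state(); print(s)
for n in("top","scene"):
    c=robot.read_camera(n); cv2.imwrite(f"pics/{n}0.png",c["color"][:,:,::-1]); np.savez(f"{n}0.npz",**c)
    print(n,c["mtx"],c["R"],c["t"])
E
```

```text
pics
{'t': 0.0, 'q': array([ 1.15860369e+00,  1.31164460e-01,  1.48927593e+00,  1.39875814e-05,
        1.52304238e+00, -8.54088989e-02]), 'dq': array([-0.00105989, -0.00123191, -0.00026528, -0.00036737,  0.00176983,
        0.00011302]), 'joint_torque': array([-2.95872167e-03, -5.59816110e+01, -4.91775441e+01,  7.64684030e-02,
        3.48849292e-02, -1.97260083e-04]), 'tool_pos': array([0.19248542, 0.56803656, 0.40368702]), 'orientation': array([-5.10952708e-01, -3.09927641e+00,  2.87172278e-03]), 'force': array([-0.6075067 , -0.39144773, -0.12633567]), 'wrist_torque': array([ 0.03538906,  0.03768709, -0.00860919]), 'gripper_force': 0.0, 'opening': 0.09303420518242118}
top [[526.73176239   0.         282.63790234]
 [  0.         526.73176239 209.15270165]
 [  0.           0.           1.        ]] [[ 1.90970742e-02 -9.99817343e-01  7.62686571e-04]
 [-9.88506676e-01 -1.89954420e-02 -1.49979078e-01]
 [ 1.49966171e-01  2.11024082e-03 -9.88688876e-01]] [0.00421402 0.52064594 1.86698167]
scene [[474.2783967    0.         264.3736749 ]
 [  0.         474.2783967  207.75869094]
 [  0.           0.           1.        ]] [[ 0.64761827  0.76190777  0.00933419]
 [ 0.65024227 -0.54623417 -0.52802768]
 [-0.39720974  0.34802985 -0.84917586]] [-0.34419401 -0.32207524  1.85780515]
```

View pics/top0.png

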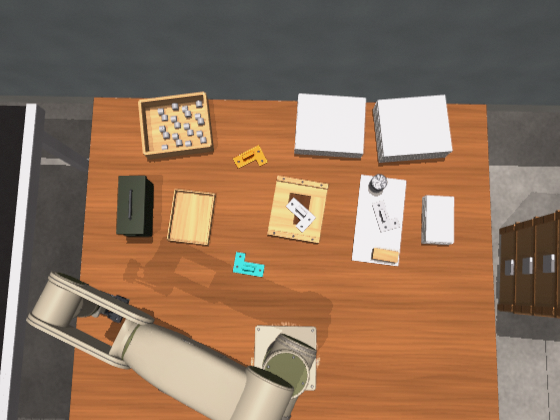

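View pics/scene0.png

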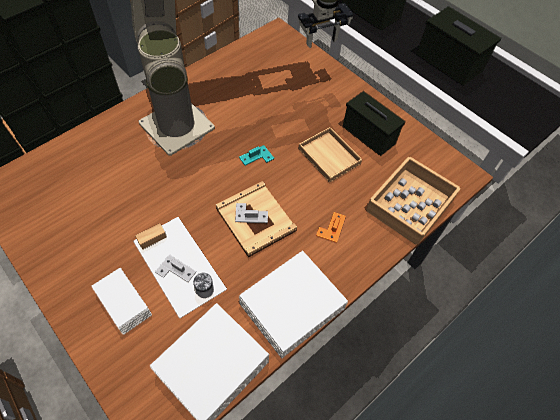

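The top view shows the white plate on the panel at about (300,212), the plate on the sheet at (384,216), the tray at (191,217), the case at (134,205), the tin at (378,183), the offcut at (385,255) and the cards at (438,220).

There are four candidate plates: steel on the panel (300,212), steel on the sheet (384,216), orange on the bench (250,157) and turquoise on the bench (248,266). wrong_plate is the steel one lying across the recess, and fit_plate is the steel one on the sheet. The orange and turquoise ones are look-alikes. I'll confirm this in an enlarged crop.

```bash
cat > h.py <<'E'
import numpy as np,cv2
from scipy.spatial.transform import Rotation as Ro
def ray(c,px,z):
    """pixels (N,2) -> world xy on plane z"""
    px=np.atleast_2d(np.asarray(px,float)); K,R,t=c["mtx"],c["R"],c["t"]
    C=-R.T@t; d=(R.T@np.linalg.inv(K)@np.c_[px,np.ones(len(px))].T).T
    return (C+d*((z-C[2])/d[:,2])[:,None])[:,:2]
def big(mask,k=0):
    cs,_=cv2.findContours(mask.astype(np.uint8),cv2.RETR_EXTERNAL,cv2.CHAIN_APPROX_NONE)
    return sorted(cs,key=cv2.contourArea)[-1-k]
E
python3 - <<'E'
from h import *
c=np.load("top0.npz")
for n,p,z in [("wrong lug",(300,212),.03),("fit lug",(384,216),.02),("tray",(191,217),.03),("panel",(298.5,209.5),.024),("tin",(378,183),.07),("offcut",(385,255),.04),("case",(134,205),.13),("cards",(438,220),.06)]:
    print(n,ray(c,p,z).round(3))
im=c["color"][:,:,::-1]
cr=im[165:275,160:460]
cv2.imwrite("pics/crop1.png",cv2.resize(cr[:,100:250],None,fx=5,fy=5,interpolation=cv2.INTER_CUBIC))
E
```

```text
wrong lug [[ 0.513 -0.049]]
fit lug [[ 0.505 -0.356]]
tray [[0.487 0.346]]
panel [[ 0.523 -0.044]]
tin [[ 0.617 -0.326]]
offcut [[ 0.362 -0.354]]
case [[0.511 0.527]]
cards [[ 0.489 -0.541]]
```

View pics/crop1.png

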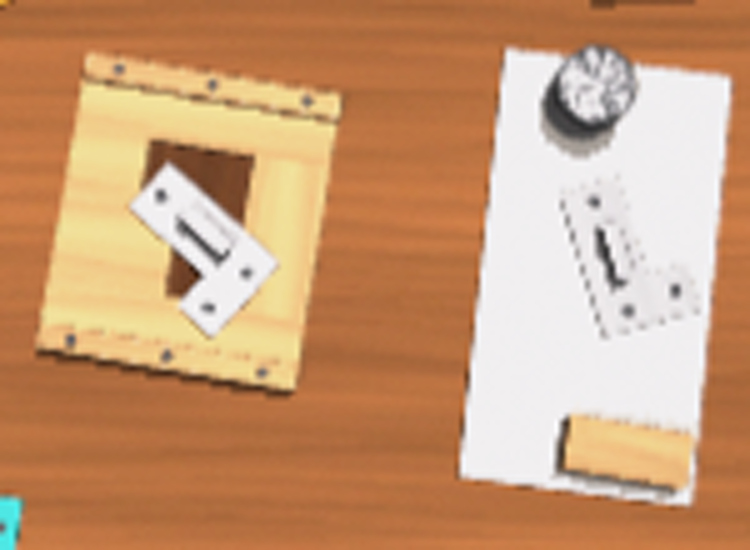

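The crop confirms it. The plate on the panel at crop (205,245) has its toe on the −y side, so it is the mirrored wrong_plate. The plate on the sheet at crop (630,260) has its toe on the +y side, so it is fit_plate. The recess toe is at the upper left, so recess +x is roughly world +x. Next I'll plan the approach.

```bash
cat >> h.py <<'E'
def pose(s):
    R=Ro.from_rotvec(s["orientation"]).as_matrix()
    return np.array(s["tool_pos"]),R,np.degrees(np.arctan2(R[1,1],R[0,1]))
def plan(s,xyz,yaw,op,step=47.,n=None):
    """rows (rounded) from the measured pose to TCP xyz with tool-y heading yaw (deg), tool down"""
    p,R,y0=pose(s); d=(np.array(xyz)-p)*1000; a=yaw-y0
    n=n or int(max(np.ceil(np.linalg.norm(d)/step),np.ceil(abs(a)/8.5),1))
    y=y0;print("yaw0 %.2f tilt(deg) %s n %d turn %.1f dist %s"%(y0,np.degrees(R[:2,2]).round(2),n,a,d.round(1)))
    rows=[]
    for i in range(n):
        t=np.radians(y); ty=np.array([np.cos(t),np.sin(t)]); tx=np.array([-ty[1],ty[0]])*1.0
        tx=-np.array([-ty[1],ty[0]])*-1 if False else np.array([ -ty[1], ty[0]])
        # tool z down: x = y cross z
        tx=np.cross([ty[0],ty[1],0],[0,0,-1])[:2]
        v=d/n; rows.append([op,round(v[:2]@tx,1),round(v[:2]@ty,1),round(-v[2],1),0,0,round(-a/n,2)]); y+=a/n
    for i in range(0,n,8): print(sum(rows[i:i+8],[]))
E
sed -i '/tx=-np/d; s/; tx=np.array(\[-ty\[1\],ty\[0\]\])\*1.0//' h.py
python3 - <<'E'
from h import *
from plant import robot
w=robot.read_camera("wrist"); s=robot.read_state()
C=-w["R"].T@w["t"]; p,R,y=pose(s)
print("cam in tool",R.T@(C-p),"axis in tool",R.T@w["R"][2],"camx in tool",R.T@w["R"][0],w["mtx"][0,0])
plan(s,(.513,-.049,.405),-38.7,93)
# tray pose
c=np.load("top0.npz"); 
hsv=cv2.cvtColor(c["color"],cv2.COLOR_RGB2HSV); print(hsv[217,191],hsv[217,160])
m=np.zeros(hsv.shape[:2],bool); m[180:255,160:225]=(hsv[180:255,160:225,2]>170)
k=big(m); px=cv2.boxPoints(cv2.minAreaRect(k)); X=ray(c,px,.03)
print("tray",X.round(3).tolist(),X.mean(0))
E
```

```text
cam in tool [0.07966692 0.00011508 0.01956513] axis in tool [-2.87826351e-01 -1.56013764e-04  9.57682602e-01] camx in tool [-5.24869977e-05  9.99999988e-01  1.47132902e-04] 295.8521731789826
yaw0 71.28 tilt(deg) [-0.03 -0.08] n 15 turn -110.0 dist [ 320.5 -617.1    1.1]
[93, np.float64(-33.4), np.float64(-32.1), np.float64(-0.1), 0, 0, np.float64(7.33), 93, np.float64(-37.3), np.float64(-27.6), np.float64(-0.1), 0, 0, np.float64(7.33), 93, np.float64(-40.5), np.float64(-22.6), np.float64(-0.1), 0, 0, np.float64(7.33), 93, np.float64(-43.0), np.float64(-17.2), np.float64(-0.1), 0, 0, np.float64(7.33), 93, np.float64(-44.9), np.float64(-11.6), np.float64(-0.1), 0, 0, np.float64(7.33), 93, np.float64(-46.0), np.float64(-5.8), np.float64(-0.1), 0, 0, np.float64(7.33), 93, np.float64(-46.4), np.float64(0.1), np.float64(-0.1), 0, 0, np.float64(7.33), 93, np.float64(-46.0), np.float64(6.0), np.float64(-0.1), 0, 0, np.float64(7.33)]
[93, np.float64(-44.8), np.float64(11.9), np.float64(-0.1), 0, 0, np.float64(7.33), 93, np.float64(-42.9), np.float64(17.5), np.float64(-0.1), 0, 0, np.float64(7.33), 93, np.float64(-40.4), np.float64(22.8), np.float64(-0.1), 0, 0, np.float64(7.33), 93, np.float64(-37.1), np.float64(27.8), np.float64(-0.1), 0, 0, np.float64(7.33), 93, np.float64(-33.3), np.float64(32.3), np.float64(-0.1), 0, 0, np.float64(7.33), 93, np.float64(-28.9), np.float64(36.3), np.float64(-0.1), 0, 0, np.float64(7.33), 93, np.float64(-24.0), np.float64(39.7), np.float64(-0.1), 0, 0, np.float64(7.33)]
[ 23  95 242] [ 12 167 165]
tray [[0.621, 0.466], [0.626, 0.231], [0.355, 0.222], [0.351, 0.451]] [0.48820482 0.34249897]
```

Call:
drive_tool:
  moves: [93,-33,-32,0,0,0,7.3,93,-37,-28,0,0,0,7.3,93,-41,-23,0,0,0,7.3,93,-43,-17,0,0,0,7.3,93,-45,-12,0,0,0,7.3,93,-46,-6,0,0,0,7.3,93,-46,0,0,0,0,7.3,93,-46,6,0,0,0,7.3]
  grip_force: 40

```text
t: 0.95
tool_pos: [0.3633, 0.237, 0.4046]
orientation: [1.964, 2.452, 0.0]
force: [1.0, 0.3, -0.3]
opening: 0.0931
gripper_force: 0.0
```

Call:
drive_tool:
  moves: [93,-45,12,0,0,0,7.3,93,-43,18,0,0,0,7.3,93,-40,23,0,0,0,7.3,93,-37,28,0,0,0,7.3,93,-33,32,0,0,0,7.3,93,-29,36,0,0,0,7.3,93,-24,40,0,0,0,7.3,93,0,0,0,0,0,0]

```text
t: 1.75
tool_pos: [0.5165, -0.0524, 0.4039]
orientation: [2.832, 1.358, -0.002]
force: [-0.9, 1.4, 0.2]
opening: 0.093
gripper_force: 0.0
```

```bash
python3 - <<'E'
from h import *
from plant import robot
s=robot.read_state(); print(s["t"],s["tool_pos"],pose(s)[2],s["q"].round(2))
w=robot.read_camera("wrist"); np.savez("w1.npz",**w); cv2.imwrite("pics/w1.png",w["color"][:,:,::-1])
c=np.load("top0.npz"); im=c["color"]; print(im[217,160:225:2].tolist())
E
```

```text
1.75 [ 0.51647647 -0.05237384  0.40393812] -38.75110810268217 [-0.2  -0.09  1.71 -0.    1.52  0.48]
[[165, 101, 57], [187, 115, 66], [190, 117, 67], [189, 116, 66], [188, 115, 66], [237, 201, 135], [81, 60, 42], [239, 202, 137], [241, 198, 134], [241, 202, 137], [241, 196, 133], [241, 205, 139], [241, 203, 137], [241, 202, 136], [241, 211, 143], [241, 217, 147], [241, 222, 152], [241, 220, 148], [241, 206, 139], [241, 205, 139], [241, 205, 137], [241, 204, 137], [241, 210, 142], [241, 209, 142], [241, 218, 147], [241, 203, 136], [79, 55, 36], [183, 112, 64], [186, 115, 67], [187, 116, 66], [189, 115, 67], [188, 115, 66], [188, 116, 66]]
```

View pics/w1.png

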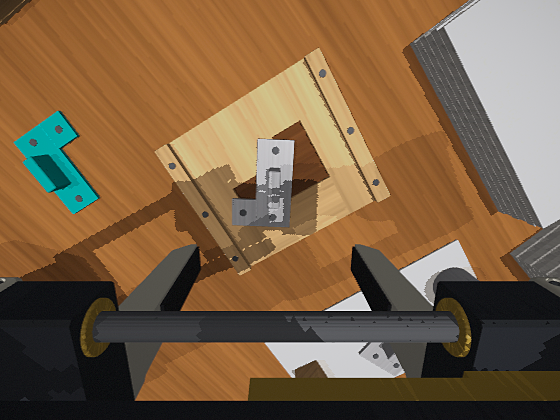

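The wrist view shows the wrong plate lying nearly upright in the image at (272,182), with its toe at (243,212). Panel corners are at about (320,48), (388,200), (240,275) and (155,150), and the turquoise look-alike is at (60,160). I'll fit the plate corners.

```bash
cat >> h.py <<'E'
def Lfit(c,mask,z,toe,show=False):
    """corners of the L contour by approxPolyDP, matched rigidly to the known outline"""
    M=np.array([[-55,-22],[55,-22],[55,52],[20,52],[20,22],[-55,22]],float)/1000
    if toe<0: M=M*[1,-1]
    k=big(mask)
    for e in np.arange(2,9,.5):
        q=cv2.approxPolyDP(k,e,True)[:,0].astype(float)
        if len(q)<=6: break
    kk=k[:,0].astype(float)
    # refine corners: fit a line to each side's middle part, intersect
    n=len(q); L=[]
    idx=[int(np.argmin(np.abs(kk-a).sum(1))) for a in q]
    for i in range(n):
        a,b=idx[i],idx[(i+1)%n]; b=b+len(kk) if b<=a else b
        m=np.arange(a,b); w=len(m)//6; sel=kk[m[w:len(m)-w]%len(kk)] if len(m)>8 else kk[m%len(kk)]
        vx,vy,x0,y0=cv2.fitLine(sel.astype(np.float32),cv2.DIST_HUBER,0,.01,.01).ravel(); L.append(np.cross([x0,y0,1],[x0+vx,y0+vy,1]))
    P=np.array([np.cross(L[i-1],L[i]) for i in range(n)]); P=P[:,:2]/P[:,2:]
    X=ray(c,P,z); best=None
    if n!=6: print("corners",n,P.round(1).tolist()); return
    for f in (X,X[::-1]):
        for r in range(6):
            Y=np.roll(f,r,0); H=(M-M.mean(0)).T@(Y-Y.mean(0)); th=np.arctan2(H[0,1]-H[1,0],H[0,0]+H[1,1])
            Rm=np.array([[np.cos(th),-np.sin(th)],[np.sin(th),np.cos(th)]]); t=Y.mean(0)-Rm@M.mean(0)
            e=np.linalg.norm(Y-(M@Rm.T+t),axis=1)
            if best is None or e.max()<best[2].max(): best=(t,np.degrees(th),e)
    print("L origin",best[0].round(4),"yaw",round(best[1],2),"res mm",(best[2]*1000).round(1)); return best
E
python3 - <<'E'
from h import *
c=np.load("w1.npz"); h=cv2.cvtColor(c["color"],cv2.COLOR_RGB2HSV)
m=np.zeros(h.shape[:2],bool); m[100:245,200:340]=(h[100:245,200:340,1]<60)
m=cv2.morphologyEx(m.astype(np.uint8),cv2.MORPH_OPEN,np.ones((3,3)))
Lfit(c,m,.024,-1); print(cv2.contourArea(big(m)))
v=cv2.cvtColor(c["color"][100:290,140:400],cv2.COLOR_RGB2BGR).copy(); cv2.drawContours(v,[big(m)-[140,100]],-1,(0,0,255),1)
cv2.imwrite("pics/w1b.png",cv2.resize(v,None,fx=3,fy=3))
# lug top from depth: points at z ~ .054
d=c["depth"]; yy,xx=np.mgrid[100:245,200:340]; D=d[100:245,200:340]
P=np.stack([(xx-c["mtx"][0,2])/c["mtx"][0,0]*D,(yy-c["mtx"][1,2])/c["mtx"][1,1]*D,D],-1).reshape(-1,3)
W=(P-c["t"])@c["R"]
W=W[D.ravel()>0]; print(np.histogram(W[:,2],np.arange(-.01,.08,.005)))
L=W[(W[:,2]>.048)&(W[:,2]<.06)]; print("lug",len(L),L.mean(0),np.median(L,0)); 
if len(L)>5:
    r=cv2.minAreaRect((L[:,:2]*1000).astype(np.float32)); print(r)
# panel corners
E
python3 - <<'E'
from h import *
c=np.load("top0.npz"); im=c["color"].astype(int)
m=np.zeros(im.shape[:2],bool); s=np.s_[183:252,163:222]; m[s]=(im[s][...,2]>100)
k=big(m); r=cv2.minAreaRect(k); X=ray(c,cv2.boxPoints(r),.03); print("tray",r,X.round(3).tolist(),X.mean(0))
E
```

```text
L origin [ 0.519  -0.0473] yaw -131.47 res mm [1.2 0.9 0.8 0.6 0.4 0.5]
3608.5
(array([    0,   310,  1017,     0,  2115, 11650,  2790,  1207,   644,
           4,     8,     9,   355,   104,     0,     0,     0]), array([-0.01 , -0.005,  0.   ,  0.005,  0.01 ,  0.015,  0.02 ,  0.025,
        0.03 ,  0.035,  0.04 ,  0.045,  0.05 ,  0.055,  0.06 ,  0.065,
        0.07 ,  0.075]))
lug 465 [ 0.51987745 -0.04652492  0.05426025] [ 0.51984813 -0.04607771  0.05434405]
((519.2774047851562, -47.58268737792969), (44.28590393066406, 13.688759803771973), 50.87974548339844)
tray ((191.65000915527344, 216.4499969482422), (37.90092468261719, 52.467323303222656), 8.130101203918457) [[0.403, 0.421], [0.593, 0.404], [0.576, 0.266], [0.386, 0.285]] [0.48947189 0.3437821 ]
```

View pics/w1b.png

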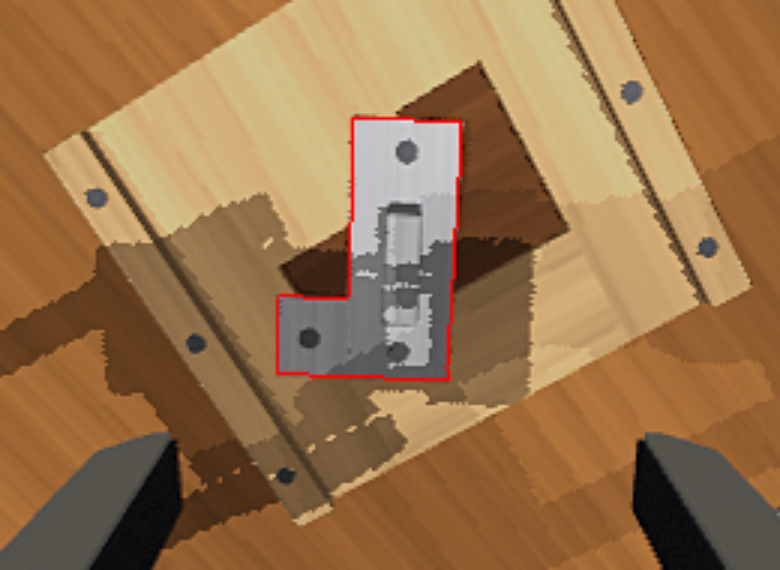

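The contour in the crop follows the plate outline cleanly. The lug centre is at (0.519, −0.0474) and the plate yaw is about −130.5°, with both measurements agreeing.

```bash
python3 - <<'E'
from h import *
from plant import robot
plan(robot.read_state(),(.519,-.0474,.215),-40.5,50,n=6)
E
```

```text
yaw0 -38.48 tilt(deg) [-0.09  0.  ] n 6 turn -2.0 dist [   3.3    2.9 -188.9]
[50, np.float64(0.7), np.float64(0.1), np.float64(31.5), 0, 0, np.float64(0.34), 50, np.float64(0.7), np.float64(0.1), np.float64(31.5), 0, 0, np.float64(0.34), 50, np.float64(0.7), np.float64(0.1), np.float64(31.5), 0, 0, np.float64(0.34), 50, np.float64(0.7), np.float64(0.1), np.float64(31.5), 0, 0, np.float64(0.34), 50, np.float64(0.7), np.float64(0.1), np.float64(31.5), 0, 0, np.float64(0.34), 50, np.float64(0.7), np.float64(0.1), np.float64(31.5), 0, 0, np.float64(0.34)]
```

Call:
drive_tool:
  moves: [50,4.3,0.8,0,0,0,2,50,0,0,45,0,0,0,50,0,0,45,0,0,0,50,0,0,45,0,0,0,50,0,0,35,0,0,0,50,0,0,13,0,0,0,50,0,0,6,0,0,0,50,0,0,0,0,0,0]

```text
t: 2.6
tool_pos: [0.5188, -0.0446, 0.2165]
orientation: [2.849, 1.323, 0.001]
force: [0.3, -0.6, 0.6]
opening: 0.05
gripper_force: 0.0
```

Call:
drive_tool:
  moves: [0,0,0,0,0,0,0,0,0,0,0,0,0,0,0,0,0,0,0,0,0,0,0,0,0,0,0,0,0,0,0,0,0,0,0,0,0,0,0,0,0,0]
  grip_force: 45

```text
t: 3.2
tool_pos: [0.5188, -0.0452, 0.2162]
orientation: [2.849, 1.322, 0.001]
force: [0.2, -0.0, 3.2]
opening: 0.014
gripper_force: 45.0
```

Call:
drive_tool:
  moves: [0,0,0,-15,0,0,0,0,0,0,-35,0,0,0,0,0,0,-35,0,0,0,0,0,0,0,0,0,0]

```text
t: 3.6
tool_pos: [0.5204, -0.0453, 0.307]
orientation: [2.845, 1.32, 0.011]
force: [1.4, -0.6, -2.6]
opening: 0.0139
gripper_force: 45.0
```

```bash
python3 - <<'E'
from h import *
from plant import robot
s=robot.read_state();print(s["tool_pos"],s["force"],s["opening"])
plan(s,(.488,.329,.30),-95.5,0,step=42)
w=robot.read_camera("wrist"); np.savez("w2.npz",**w); cv2.imwrite("pics/w2.png",w["color"][:,:,::-1])
E
```

```text
[ 0.5204062  -0.04532827  0.30702822] [ 1.35479217 -0.55861483 -2.62888186] 0.01393035551653397
yaw0 -40.22 tilt(deg) [ 0.5  -0.09] n 9 turn -55.3 dist [-32.4 374.3  -7. ]
[0, np.float64(29.4), np.float64(-29.6), np.float64(0.8), 0, 0, np.float64(6.14), 0, np.float64(26.1), np.float64(-32.6), np.float64(0.8), 0, 0, np.float64(6.14), 0, np.float64(22.5), np.float64(-35.2), np.float64(0.8), 0, 0, np.float64(6.14), 0, np.float64(18.6), np.float64(-37.4), np.float64(0.8), 0, 0, np.float64(6.14), 0, np.float64(14.5), np.float64(-39.2), np.float64(0.8), 0, 0, np.float64(6.14), 0, np.float64(10.2), np.float64(-40.5), np.float64(0.8), 0, 0, np.float64(6.14), 0, np.float64(5.8), np.float64(-41.3), np.float64(0.8), 0, 0, np.float64(6.14), 0, np.float64(1.3), np.float64(-41.7), np.float64(0.8), 0, 0, np.float64(6.14)]
[0, np.float64(-3.1), np.float64(-41.6), np.float64(0.8), 0, 0, np.float64(6.14)]
```

View pics/w2.png

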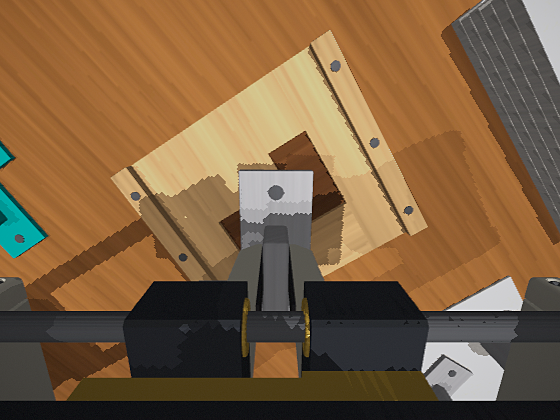

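The plate is gripped by its lug and lifted level (plate end at pixel (276,200)). Next I'll carry it to the tray.

Call:
drive_tool:
  moves: [0,29,-30,0,0,0,6.1,0,26,-33,0,0,0,6.1,0,22,-35,0,0,0,6.1,0,19,-37,0,0,0,6.1,0,15,-39,0,0,0,6.1,0,10,-41,0,0,0,6.1,0,6,-41,0,0,0,6.1,0,1,-42,0,0,0,6.1]

```text
t: 4.45
tool_pos: [0.4872, 0.289, 0.2988]
orientation: [3.14, 0.02, -0.005]
force: [1.5, -0.6, -2.7]
opening: 0.0134
gripper_force: 45.0
```

Call:
drive_tool:
  moves: [0,-3,-42,0,0,0,6.1,0,0,0,0,0,0,0,0,0,0,0,0,0,0]

```text
t: 4.75
tool_pos: [0.4836, 0.3303, 0.2987]
orientation: [3.137, -0.136, -0.005]
force: [-0.2, -1.2, -4.0]
opening: 0.0138
gripper_force: 45.0
```

```bash
python3 - <<'E'
from h import *
from plant import robot
s=robot.read_state();print(s["tool_pos"],s["force"],s["opening"])
plan(s,(.488,.329,.206),-95.5,0,n=1)
E
```

```text
[0.48356945 0.33027344 0.29866735] [-0.18724196 -1.17818847 -3.98531139] 0.013824581319421813
yaw0 -94.95 tilt(deg) [-0.18 -0.12] n 1 turn -0.5 dist [  4.4  -1.3 -92.7]
[0, np.float64(4.5), np.float64(0.9), np.float64(92.7), 0, 0, np.float64(0.55)]
```

Call:
drive_tool:
  moves: [0,4.5,1,40,0,0,0.5,0,0,0,35,0,0,0,0,0,0,10,0,0,0,0,0,0,5,0,0,0,0,0,0,2,0,0,0,0,0,0,0,0,0,0]

```text
t: 5.35
tool_pos: [0.4899, 0.3283, 0.2103]
orientation: [-3.137, 0.154, -0.003]
force: [-0.6, -0.3, -3.4]
opening: 0.0135
gripper_force: 45.0
```

Call:
drive_tool:
  moves: [0,0,0,2,0,0,0,0,0,0,2,0,0,0,0,0,0,1,0,0,0,0,0,0,0,0,0,0]

```text
t: 5.75
tool_pos: [0.489, 0.3283, 0.2038]
orientation: [3.138, -0.154, -0.0]
force: [0.2, -0.5, -4.4]
opening: 0.0134
gripper_force: 45.0
```

Call:
drive_tool:
  moves: [0,0,0,1,0,0,0,0,0,0,0.5,0,0,0,0,0,0,0,0,0,0]

```text
t: 6.05
tool_pos: [0.4892, 0.3284, 0.2032]
orientation: [-3.138, 0.154, -0.0]
force: [-4.6, -2.1, 4.3]
opening: 0.0135
gripper_force: 45.0
```

Call:
drive_tool:
  moves: [36,0,0,0,0,0,0,36,0,0,0,0,0,0,36,0,0,0,0,0,0,36,0,0,-15,0,0,0,36,0,0,-35,0,0,0,36,0,0,-45,0,0,0,36,0,0,-45,0,0,0,36,0,0,-45,0,0,0]

```text
t: 6.85
tool_pos: [0.4888, 0.3281, 0.3903]
orientation: [-3.137, 0.154, -0.001]
force: [0.4, 0.5, 0.0]
opening: 0.0361
gripper_force: 0.0
```

```bash
python3 - <<'E'
from h import *
from plant import robot
s=robot.read_state();print(s["t"],s["tool_pos"],s["force"],s["opening"])
w=robot.read_camera("wrist"); np.savez("w3.npz",**w); cv2.imwrite("pics/w3.png",w["color"][:,:,::-1])
plan(s,(.520,-.044,.42),-68.7,60)
plan(s,(.505,-.356,.42),-73.6,60)
E
```

```text
6.85 [0.48876206 0.32806987 0.3903424 ] [0.36367135 0.46290559 0.00547023] 0.03608558154124877
yaw0 -95.63 tilt(deg) [0.05 0.03] n 8 turn 26.9 dist [  31.2 -372.1   29.7]
[60, np.float64(8.4), np.float64(45.9), np.float64(-3.7), 0, 0, np.float64(-3.37), 60, np.float64(5.7), np.float64(46.3), np.float64(-3.7), 0, 0, np.float64(-3.37), 60, np.float64(3.0), np.float64(46.6), np.float64(-3.7), 0, 0, np.float64(-3.37), 60, np.float64(0.3), np.float64(46.7), np.float64(-3.7), 0, 0, np.float64(-3.37), 60, np.float64(-2.5), np.float64(46.6), np.float64(-3.7), 0, 0, np.float64(-3.37), 60, np.float64(-5.2), np.float64(46.4), np.float64(-3.7), 0, 0, np.float64(-3.37), 60, np.float64(-7.9), np.float64(46.0), np.float64(-3.7), 0, 0, np.float64(-3.37), 60, np.float64(-10.6), np.float64(45.5), np.float64(-3.7), 0, 0, np.float64(-3.37)]
yaw0 -95.63 tilt(deg) [0.05 0.03] n 15 turn 22.0 dist [  16.2 -684.1   29.7]
[60, np.float64(5.5), np.float64(45.3), np.float64(-2.0), 0, 0, np.float64(-1.47), 60, np.float64(4.4), np.float64(45.4), np.float64(-2.0), 0, 0, np.float64(-1.47), 60, np.float64(3.2), np.f
[... 352 characters left out ...]
64(-2.0), 0, 0, np.float64(-1.47), 60, np.float64(-2.6), np.float64(45.5), np.float64(-2.0), 0, 0, np.float64(-1.47)]
[60, np.float64(-3.8), np.float64(45.5), np.float64(-2.0), 0, 0, np.float64(-1.47), 60, np.float64(-5.0), np.float64(45.3), np.float64(-2.0), 0, 0, np.float64(-1.47), 60, np.float64(-6.1), np.float64(45.2), np.float64(-2.0), 0, 0, np.float64(-1.47), 60, np.float64(-7.3), np.float64(45.0), np.float64(-2.0), 0, 0, np.float64(-1.47), 60, np.float64(-8.4), np.float64(44.8), np.float64(-2.0), 0, 0, np.float64(-1.47), 60, np.float64(-9.6), np.float64(44.6), np.float64(-2.0), 0, 0, np.float64(-1.47), 60, np.float64(-10.7), np.float64(44.3), np.float64(-2.0), 0, 0, np.float64(-1.47)]
```

View pics/w3.png

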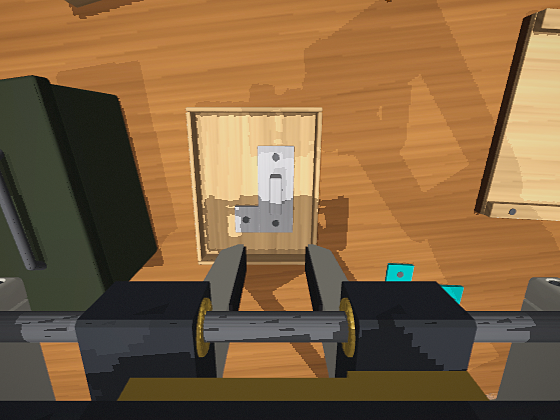

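The wrong plate lies flat in the tray at pixel (270,190), clear of the walls. Next I'll move over the panel for a close look at the recess, then on to the fit plate.

Call:
drive_tool:
  moves: [60,8,46,0,0,0,-3.4,60,6,46,0,0,0,-3.4,60,3,47,0,0,0,-3.4,60,0,47,0,0,0,-3.4,60,-2,47,0,0,0,-3.4,60,-5,46,0,0,0,-3.4,60,-8,46,0,0,0,-3.4,60,-11,46,0,0,0,-3.4]

```text
t: 7.7
tool_pos: [0.5208, -0.0467, 0.3885]
orientation: [3.085, 0.592, 0.003]
force: [1.0, -0.8, -0.2]
opening: 0.0604
gripper_force: 0.0
```

Call:
drive_tool:
  moves: [60,0,0,30,0,0,0,60,0,0,0,0,0,0]

```text
t: 7.9
tool_pos: [0.5198, -0.0461, 0.3545]
orientation: [-3.085, -0.583, 0.007]
force: [-1.0, 0.2, -0.7]
opening: 0.0599
gripper_force: 0.0
```

```bash
python3 - <<'E'
from h import *
from plant import robot
s=robot.read_state();print(s["t"],s["tool_pos"],s["force"],s["opening"])
w=robot.read_camera("wrist"); np.savez("w4.npz",**w); cv2.imwrite("pics/w4.png",w["color"][:,:,::-1])
plan(s,(.505,-.356,.36),-73.6,60,step=45)
E
```

```text
7.9 [ 0.51981985 -0.04612359  0.35451674] [-0.96422173  0.18317691 -0.72355891] 0.059944322691218375
yaw0 -68.60 tilt(deg) [-0.27  0.06] n 7 turn -5.0 dist [ -14.8 -309.9    5.5]
[60, np.float64(-18.1), np.float64(40.4), np.float64(-0.8), 0, 0, np.float64(0.71), 60, np.float64(-17.6), np.float64(40.7), np.float64(-0.8), 0, 0, np.float64(0.71), 60, np.float64(-17.1), np.float64(40.9), np.float64(-0.8), 0, 0, np.float64(0.71), 60, np.float64(-16.6), np.float64(41.1), np.float64(-0.8), 0, 0, np.float64(0.71), 60, np.float64(-16.1), np.float64(41.3), np.float64(-0.8), 0, 0, np.float64(0.71), 60, np.float64(-15.6), np.float64(41.5), np.float64(-0.8), 0, 0, np.float64(0.71), 60, np.float64(-15.1), np.float64(41.7), np.float64(-0.8), 0, 0, np.float64(0.71)]
```

View pics/w4.png

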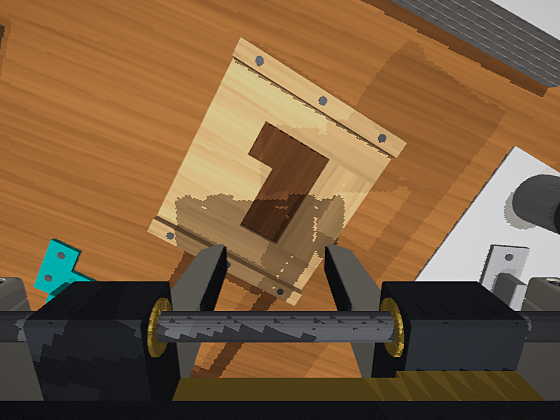

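The view shows the empty recess, with its corners at about (268,122), (328,158), (277,243) and (238,222) and the toe step near (250,152). The panel is unobstructed.

```bash
sed -i 's/def Lfit(c,mask,z,toe,show=False):/def Lfit(c,mask,z,toe,g=0):/; s/    if toe<0: M=M\*\[1,-1\]/    M=M+np.array([[-g,-g],[g,-g],[g,g],[-g,g],[-g,g],[-g,g]])\n    if toe<0: M=M*[1,-1]/' h.py
python3 - <<'E'
from h import *
c=np.load("w4.npz"); im=c["color"].astype(float)
b=np.s_[112:252,228:340]
rb=(im[...,0]+1)/(im[...,2]+1); print([round(rb[y,x],2) for x,y in((285,150),(265,215),(230,150),(320,200),(225,215))])
for th in (2.1,2.3,2.6):
    m=np.zeros(rb.shape,np.uint8); m[b]=rb[b]>th
    m=cv2.morphologyEx(m,cv2.MORPH_OPEN,np.ones((3,3))); m=cv2.morphologyEx(m,cv2.MORPH_CLOSE,np.ones((3,3)))
    print(th,cv2.contourArea(big(m)))
    Lfit(c,m,.018,1,.002); Lfit(c,m,.012,1,.002)
d=c["depth"]; yy,xx=np.mgrid[:420,:560]; K=c["mtx"]
P=np.stack([(xx-K[0,2])/K[0,0]*d,(yy-K[1,2])/K[1,1]*d,d],-1); W=(P-c["t"])@c["R"]
z=cv2.medianBlur(W[...,2].astype(np.float32),5)
print("floor z",z[180,285],z[225,265],"top",z[150,225],z[210,320])
zt=(z[150,225]+z[210,320])/2
m=np.zeros(z.shape,np.uint8); m[b]=(z[b]<zt-.003); print(cv2.contourArea(big(m))); Lfit(c,m,.012,1,.002); Lfit(c,m,.015,1,.002)
E
```

```text
[np.float64(3.06), np.float64(3.05), np.float64(1.7), np.float64(1.73), np.float64(1.91)]
2.1 5195.0
L origin [ 0.5274 -0.0516] yaw -8.7 res mm [1.8 2.  1.7 0.5 0.8 1.8]
L origin [ 0.5263 -0.052 ] yaw -8.7 res mm [0.6 0.8 0.5 0.2 0.7 0.7]
2.3 5116.0
L origin [ 0.5275 -0.0516] yaw -8.57 res mm [2.6 2.4 2.1 0.5 0.8 1.8]
L origin [ 0.5263 -0.052 ] yaw -8.57 res mm [1.2 1.2 1.  0.2 0.8 0.9]
2.6 4857.0
L origin [ 0.5273 -0.0509] yaw -10.25 res mm [7.3 0.9 3.  2.  1.  4.8]
L origin [ 0.5262 -0.0512] yaw -10.25 res mm [6.3 1.  2.3 1.3 0.9 4.3]
floor z 0.012637298 0.012593859 top 0.018393284 0.018153265
5252.5
L origin [ 0.526  -0.0522] yaw -8.65 res mm [0.5 0.3 0.4 0.4 0.6 0.4]
L origin [ 0.5266 -0.052 ] yaw -8.65 res mm [0.8 0.9 0.8 0.4 0.6 0.6]
```

Call:
drive_tool:
  moves: [60,-18,40,0,0,0,0.7,60,-18,41,0,0,0,0.7,60,-17,41,0,0,0,0.7,60,-17,41,0,0,0,0.7,60,-16,41,0,0,0,0.7,60,-16,41,0,0,0,0.7,60,-15,42,0,0,0,0.7,60,0,0,0,0,0,0]

```text
t: 8.75
tool_pos: [0.5062, -0.3581, 0.3589]
orientation: [3.106, 0.45, 0.001]
force: [-0.7, -0.4, -0.8]
opening: 0.0598
gripper_force: 0.0
```

```bash
python3 - <<'E'
from h import *
from plant import robot
s=robot.read_state();print(s["t"],s["tool_pos"],s["force"],s["opening"])
w=robot.read_camera("wrist"); np.savez("w5.npz",**w); cv2.imwrite("pics/w5.png",w["color"][:,:,::-1])
plan(s,(.505,-.356,.2),-73.6,60,step=45)
E
```

```text
8.75 [ 0.50624799 -0.35807981  0.35887032] [-0.71619193 -0.35622119 -0.81639273] 0.05978862250468702
yaw0 -73.50 tilt(deg) [ 0.05 -0.14] n 4 turn -0.1 dist [  -1.2    2.1 -158.9]
[60, np.float64(-0.2), np.float64(-0.6), np.float64(39.7), 0, 0, np.float64(0.03), 60, np.float64(-0.2), np.float64(-0.6), np.float64(39.7), 0, 0, np.float64(0.03), 60, np.float64(-0.2), np.float64(-0.6), np.float64(39.7), 0, 0, np.float64(0.03), 60, np.float64(-0.2), np.float64(-0.6), np.float64(39.7), 0, 0, np.float64(0.03)]
```

View pics/w5.png

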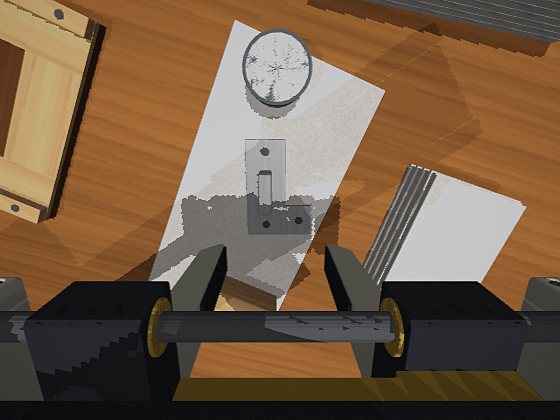

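The view shows fit_plate at pixel (265,190) with its lug at (265,190) and its toe to the lower right at (298,220). The tin is at (278,68) and the offcut at (245,292), both clear. The recess frame is at (0.5262, −0.0521) with yaw −8.65°.

```bash
cat >> h.py <<'E'
def cloud(c):
    d=c["depth"]; yy,xx=np.mgrid[:420,:560]; K=c["mtx"]
    P=np.stack([(xx-K[0,2])/K[0,0]*d,(yy-K[1,2])/K[1,1]*d,d],-1); W=(P-c["t"])@c["R"]; W[d==0]=np.nan
    return W
E
python3 - <<'E'
from h import *
c=np.load("w5.npz"); W=cloud(c); z=cv2.medianBlur(W[...,2].astype(np.float32),3)
b=np.s_[128:240,235:325]
print(z[150,230],z[150,255],z[200,295],z[225,305])
m=np.zeros(z.shape,np.uint8); m[b]=(z[b]>z[150,230]+.003); print(cv2.contourArea(big(m))); Lfit(c,m,z[150,255],1)
L=W[b].reshape(-1,3); L=L[(L[:,2]>.034)&(L[:,2]<.046)]; print(len(L),L.mean(0),cv2.minAreaRect((L[:,:2]*1000).astype(np.float32)))
E
```

```text
0.004380607 0.010435393 0.004169604 nan
4229.5
L origin [ 0.5111 -0.3459] yaw -162.98 res mm [2.2 1.5 0.7 0.9 1.4 0.6]
555 [ 0.51228911 -0.34596117  0.04026879] ((511.42376708984375, -345.92205810546875), (43.047019958496094, 13.628847122192383), 16.269153594970703)
```

```bash
python3 - <<'E'
from h import *
from plant import robot
s=robot.read_state();plan(s,(.5112,-.346,.202),-73.3,50,n=1)
E
```

```text
yaw0 -73.43 tilt(deg) [ 0.05 -0.04] n 1 turn 0.1 dist [   4.5    9.9 -156.6]
[50, np.float64(7.1), np.float64(-8.2), np.float64(156.6), 0, 0, np.float64(-0.13)]
```

Call:
drive_tool:
  moves: [50,7.1,-8.2,20,0,0,0,50,0,0,45,0,0,0,50,0,0,45,0,0,0,50,0,0,30,0,0,0,50,0,0,11,0,0,0,50,0,0,5,0,0,0,50,0,0,0,0,0,0]

```text
t: 9.5
tool_pos: [0.5118, -0.3442, 0.2027]
orientation: [3.107, 0.457, 0.002]
force: [0.8, 0.4, 0.5]
opening: 0.0495
gripper_force: 0.0
```

Call:
drive_tool:
  moves: [0,0,0,0,0,0,0,0,0,0,0,0,0,0,0,0,0,0,0,0,0,0,0,0,0,0,0,0,0,0,0,0,0,0,0,0,0,0,0,0,0,0]
  grip_force: 45

```text
t: 10.1
tool_pos: [0.5109, -0.3449, 0.2016]
orientation: [3.108, 0.455, 0.0]
force: [-0.4, -1.0, 1.2]
opening: 0.0137
gripper_force: 45.0
```

```bash
python3 - <<'E'
from h import *
from plant import robot
s=robot.read_state(); print(s["tool_pos"],pose(s)[2],s["force"],s["wrist_torque"],s["opening"],s["q"])
E
```

```text
[ 0.51093717 -0.34489268  0.20159208] -73.33103085539996 [-0.41485632 -0.99982053  1.15863204] [-0.12489384  0.17896249  0.0808477 ] 0.013676136542885796 [-6.76862273e-01  3.54071901e-01  1.61490075e+00 -1.85591259e-04
  1.17197471e+00  6.03077605e-01]
```

Call:
drive_tool:
  moves: [0,0,0,-15,0,0,0,0,0,0,-35,0,0,0,0,0,0,-45,0,0,0,0,0,0,0,0,0,0]

```text
t: 10.5
tool_pos: [0.5128, -0.3461, 0.3048]
orientation: [3.1, 0.454, 0.013]
force: [1.3, -0.2, -2.1]
opening: 0.0137
gripper_force: 45.0
```

```bash
python3 - <<'E'
from h import *
from plant import robot
s=robot.read_state(); print(s["tool_pos"],s["force"],s["opening"])
np.set_printoptions(legacy="1.25")
plan(s,(.5262,-.0521,.30),81.35,0)
E
```

```text
[ 0.51281736 -0.34608519  0.30477542] [ 1.27109645 -0.20213326 -2.07500772] 0.013721949018968812
yaw0 -73.32 tilt(deg) [ 0.52 -0.41] n 19 turn 154.7 dist [ 13.4 294.   -4.8]
[0, 5.1, -14.6, 0.3, 0, 0, -8.14, 0, 7.1, -13.7, 0.3, 0, 0, -8.14, 0, 9.0, -12.6, 0.3, 0, 0, -8.14, 0, 10.7, -11.2, 0.3, 0, 0, -8.14, 0, 12.2, -9.6, 0.3, 0, 0, -8.14, 0, 13.4, -7.7, 0.3, 0, 0, -8.14, 0, 14.4, -5.8, 0.3, 0, 0, -8.14, 0, 15.0, -3.7, 0.3, 0, 0, -8.14]
[0, 15.4, -1.5, 0.3, 0, 0, -8.14, 0, 15.5, 0.7, 0.3, 0, 0, -8.14, 0, 15.2, 2.9, 0.3, 0, 0, -8.14, 0, 14.7, 5.0, 0.3, 0, 0, -8.14, 0, 13.8, 7.0, 0.3, 0, 0, -8.14, 0, 12.7, 8.9, 0.3, 0, 0, -8.14, 0, 11.3, 10.6, 0.3, 0, 0, -8.14, 0, 9.7, 12.1, 0.3, 0, 0, -8.14]
[0, 7.9, 13.4, 0.3, 0, 0, -8.14, 0, 5.9, 14.3, 0.3, 0, 0, -8.14, 0, 3.8, 15.0, 0.3, 0, 0, -8.14]
```

Call:
drive_tool:
  moves: [0,5,-15,0,0,0,-8.1,0,7,-14,0,0,0,-8.1,0,9,-13,0,0,0,-8.1,0,11,-11,0,0,0,-8.1,0,12,-10,0,0,0,-8.1,0,13,-8,0,0,0,-8.1,0,14,-6,0,0,0,-8.1,0,15,-4,0,0,0,-8.1]

```text
t: 11.3
tool_pos: [0.5145, -0.2194, 0.2957]
orientation: [-2.373, -2.056, 0.001]
force: [0.0, 0.6, -3.5]
opening: 0.0133
gripper_force: 45.0
```

Call:
drive_tool:
  moves: [0,15,-2,0,0,0,-8.1,0,16,1,0,0,0,-8.1,0,15,3,0,0,0,-8.1,0,15,5,0,0,0,-8.1,0,14,7,0,0,0,-8.1,0,13,9,0,0,0,-8.1,0,11,11,0,0,0,-8.1,0,10,12,0,0,0,-8.1]

```text
t: 12.1
tool_pos: [0.521, -0.0947, 0.2958]
orientation: [-0.902, -3.008, -0.0]
force: [-0.5, -0.2, -3.8]
opening: 0.0132
gripper_force: 45.0
```

Call:
drive_tool:
  moves: [0,8,13,0,0,0,-8.1,0,6,14,0,0,0,-8.1,0,4,15,0,0,0,-8.1,0,0,0,0,0,0,0,0,0,0,0,0,0,0]

```text
t: 12.6
tool_pos: [0.523, -0.0494, 0.2959]
orientation: [-0.262, -3.13, 0.0]
force: [0.3, -0.9, -4.0]
opening: 0.0136
gripper_force: 45.0
```

```bash
python3 - <<'E'
from h import *
from plant import robot
np.set_printoptions(legacy="1.25")
s=robot.read_state(); print(s["tool_pos"],s["force"],s["opening"])
plan(s,(.5262,-.0521,.26),81.35,0,n=1)
w=robot.read_camera("wrist"); np.savez("w6.npz",**w); cv2.imwrite("pics/w6.png",w["color"][:,:,::-1])
E
```

```text
[ 0.5230005  -0.04942846  0.29591817] [ 0.27059415 -0.89286597 -3.97297348] 0.013605243360504565
yaw0 80.44 tilt(deg) [-0.05 -0.01] n 1 turn 0.9 dist [  3.2  -2.7 -35.9]
[0, -3.6, -2.1, 35.9, 0, 0, -0.91]
```

View pics/w6.png

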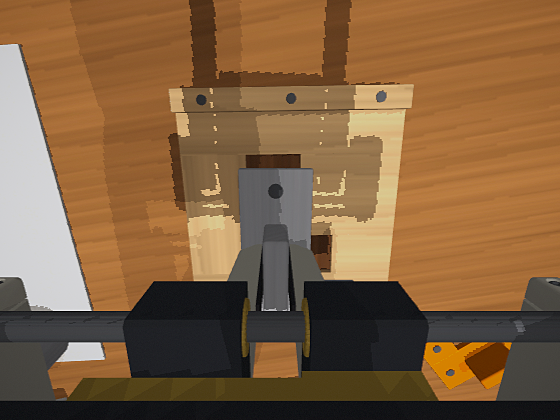

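The view shows the held plate's −x end at pixels (239..313, 169), lined up with the recess end behind it at (246..300, 154). The recess toe corner is visible at (320,250). I'll measure the plate in hand and the recess from this view.

```bash
python3 - <<'E'
from h import *
from plant import robot
np.set_printoptions(legacy="1.25",suppress=True,precision=4)
c=np.load("w6.npz"); W=cloud(c); z=cv2.medianBlur(W[...,2].astype(np.float32),3)
s=robot.read_state(); p,R,y=pose(s)
def line(pts,zz):
    vx,vy,x0,y0=cv2.fitLine(np.float32(pts),cv2.DIST_HUBER,0,.01,.01).ravel()
    return ray(c,[[x0-20*vx,y0-20*vy],[x0+20*vx,y0+20*vy]],zz)
zp=np.nanmedian(W[180:215,245:262,2]); print("plate top z",zp)
m=z>zp-.02
top=[(x,np.where(m[120:230,x])[0][0]+120-.5) for x in range(245,308)]
lef=[(np.where(m[r,200:300])[0][0]+200-.5,r) for r in range(176,215)]
rig=[(np.where(m[r,280:340])[0][-1]+280+.5,r) for r in range(176,215)]
def tool(X): return ((np.c_[X,[zp,zp]]-p)@R)[:,:2]*1000
print("end edge, left, right in tool mm",tool(line(top,zp)),tool(line(lef,zp)),tool(line(rig,zp)))
# recess in this view
im=c["color"].astype(float); rb=(im[...,0]+1)/(im[...,2]+1); print("ratio",rb[161,255:295:10],rb[145,255:295:10],rb[255,322])
m2=rb>2.2
e=[(x,np.where(m2[140:168,x])[0][0]+140-.5) for x in range(250,297)]
X=line(e,.012); print("recess end edge",X)
for zz in(.012,.018):
    l=[(np.where(m2[r,236:260])[0][0]+236-.5,r) for r in range(156,166)]; r_=[(np.where(m2[r,285:312])[0][-1]+285+.5,r) for r in range(156,166)]
    print("sides",ray(c,[np.mean(l,0)],zz),ray(c,[np.mean(r_,0)],zz))
t=np.radians(-8.65); A=np.array([[np.cos(t),-np.sin(t)],[np.sin(t),np.cos(t)]]); o=np.array([.5262,-.0521])
print("in recess frame mm: end",((X-o)@A)*1000)
for zz in(.012,.018): print(((ray(c,[np.mean(l,0),np.mean(r_,0)],zz)-o)@A)*1000)
# toe right side & corners
k=[(np.where(m2[r,312:345])[0][-1]+312+.5,r) for r in range(240,268)]
q=[(x,np.where(m2[222:262,x])[0][0]+222-.5) for x in range(316,328)]
for zz in(.012,.018): print("toe +y side",((line(k,zz)-o)@A)*1000,"toe inner edge",((line(q,zz)-o)@A)*1000)
E
```

```text
plate top z 0.10503149057672642
end edge, left, right in tool mm [[ 54.3348 -11.1756]
 [ 54.3478  12.0194]] [[ 49.6444 -21.3248]
 [ 25.1311 -21.3284]] [[25.9867 22.3495]
 [50.434  22.3245]]
ratio [2.8947 2.7692 2.7917 2.68  ] [1.9344 1.9467 1.9467 1.9342] 2.7027027027027026
recess end edge [[ 0.4679 -0.0644]
 [ 0.4727 -0.0294]]
sides [[ 0.4725 -0.0677]] [[ 0.4805 -0.0204]]
sides [[ 0.4719 -0.067 ]] [[ 0.4796 -0.0207]]
in recess frame mm: end [[-55.8228 -20.9592]
 [-56.2546  14.3636]]
[[-50.7433 -23.4919]
 [-49.9833  24.4764]]
[[-51.48   -22.88  ]
 [-50.7372  24.0002]]
toe +y side [[65.663  54.8932]
 [22.8135 55.0002]] toe inner edge [[20.3911 26.1665]
 [20.9938 64.4237]]
toe +y side [[62.286  53.7271]
 [20.4083 53.8317]] toe inner edge [[18.0409 25.652 ]
 [18.6299 63.0415]]
```

Call:
drive_tool:
  moves: [0,-3.6,-2.1,20,0,0,-0.9,0,0,0,30,0,0,0,0,0,0,15,0,0,0,0,0,0,0,0,0,0,0,0,0,0,0,0,0]

```text
t: 13.15
tool_pos: [0.5265, -0.0526, 0.2315]
orientation: [-0.235, -3.132, 0.0]
force: [0.5, 0.5, -2.7]
opening: 0.0135
gripper_force: 45.0
```

```bash
python3 - <<'E'
from h import *
from plant import robot
np.set_printoptions(legacy="1.25",suppress=True,precision=4)
s=robot.read_state(); print(s["t"],s["tool_pos"],s["force"],s["opening"])
plan(s,(.5262,-.0521,.21),81.35,0,n=1)
w=robot.read_camera("wrist"); np.savez("w7.npz",**w)
for i in range(3):
    s=robot.read_state(); plan(s,(.5262,-.0521,.21),81.35,0,n=1); robot.read_camera("wrist")
cv2.imwrite("pics/w7.png",cv2.resize(w["color"][130:300,150:400,::-1],None,fx=3,fy=3))
E
```

```text
13.15 [ 0.5265 -0.0526  0.2315] [ 0.4946  0.472  -2.719 ] 0.013483736702454249
yaw0 81.40 tilt(deg) [-0.03  0.  ] n 1 turn -0.1 dist [ -0.3   0.5 -21.5]
[0, 0.4, 0.4, 21.5, 0, 0, 0.05]
yaw0 81.42 tilt(deg) [ 0.07 -0.02] n 1 turn -0.1 dist [ -0.8   0.4 -22.4]
[0, 0.9, 0.3, 22.4, 0, 0, 0.07]
yaw0 81.44 tilt(deg) [ 0.13 -0.03] n 1 turn -0.1 dist [ -1.    0.4 -22.8]
[0, 1.1, 0.2, 22.8, 0, 0, 0.09]
yaw0 81.45 tilt(deg) [ 0.15 -0.03] n 1 turn -0.1 dist [ -1.1   0.3 -22.9]
[0, 1.1, 0.2, 22.9, 0, 0, 0.1]
```

View pics/w7.png

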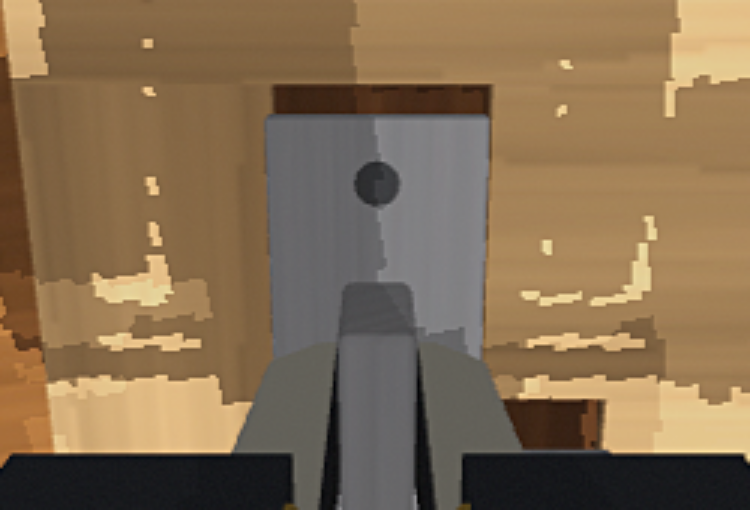

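The close-up shows the plate end (267..489, 115) just above the recess end (273..491, 87), with a slight sideways offset. I'll compute the exact offset from this view.

```bash
cat > g.py <<'E'
from h import *
def gap(c,off=0):
    W=cloud(c); z=cv2.medianBlur(W[...,2].astype(np.float32),3)
    zp=np.nanmedian(W[172:215,245:258,2]); m=z>max(zp-.006,.0215)
    im=c["color"].astype(float); m2=(im[...,0]+1)/(im[...,2]+1)>2.2
    t=np.radians(-8.65); A=np.array([[np.cos(t),-np.sin(t)],[np.sin(t),np.cos(t)]]); o=np.array([.5262,-.0521])
    def line(pts,zz):
        vx,vy,x0,y0=cv2.fitLine(np.float32(pts),cv2.DIST_HUBER,0,.01,.01).ravel()
        return ((ray(c,[[x0-20*vx,y0-20*vy],[x0+20*vx,y0+20*vy]],zz)-o)@A*1000).round(2).tolist()
    print("plate top z",zp)
    print("plate end (want x -55)",line([(x,np.where(m[150:200,x])[0][0]+149.5) for x in range(245,308)],zp))
    rows=range(174,230)
    print("plate -y side(want -22)",line([(np.where(m[r,225:275])[0][0]+224.5,r) for r in rows],zp))
    print("plate +y side(want 22)",line([(np.where(m[r,290:330])[0][-1]+290.5,r) for r in rows],zp))
    r2=range(160,166)
    a=[(np.where(m2[r,236:260])[0][0]+235.5,r) for r in r2]; b=[(np.where(m2[r,300:322])[0][-1]+300.5,r) for r in r2]
    e=[(x,np.where(m2[150:167,x])[0][0]+149.5) for x in range(248,308)]
    print("recess sides (-24,24) at rim/floor",line(a,.018)[0][1],line(a,.012)[0][1],line(b,.018)[0][1],line(b,.012)[0][1])
    print("recess end (-57)",line(e,.018),line(e,.012))
E
python3 - <<'E'
from g import *
gap(np.load("w7.npz"))
E
```

```text
plate top z 0.04062253901549926
plate end (want x -55) [[-53.85, -11.97], [-53.88, 11.22]]
plate -y side(want -22) [[-45.43, -22.14], [-20.6, -22.24]]
plate +y side(want 22) [[-21.61, 21.76], [-46.36, 21.5]]
recess sides (-24,24) at rim/floor -23.62 -24.34 23.45 24.19
recess end (-57) [[-57.01, -10.71], [-57.03, 15.29]] [[-56.32, -11.03], [-56.34, 15.77]]
```

Call:
drive_tool:
  moves: [0,1.1,0.3,8,0,0,0,0,0,0,6,0,0,0,0,0,0,0,0,0,0,0,0,0,0,0,0,0,0,0,0,0,0,0,0]

```text
t: 13.85
tool_pos: [0.5255, -0.0517, 0.2173]
orientation: [0.233, 3.133, -0.0]
force: [-0.6, -0.2, -3.5]
opening: 0.0133
gripper_force: 45.0
```

```bash
python3 - <<'E'
from g import *
from plant import robot
np.set_printoptions(legacy="1.25",suppress=True,precision=4)
w=robot.read_camera("wrist"); s=robot.read_state(); print(s["t"],s["tool_pos"],s["force"],s["opening"])
plan(s,(.5262,-.0521,.21),81.35,0,n=1)
gap(w)
E
```

```text
13.9 [ 0.5256 -0.0517  0.2174] [-0.7567  0.2999 -3.6165] 0.013349849935855149
yaw0 81.48 tilt(deg) [ 0.01 -0.01] n 1 turn -0.1 dist [ 0.6 -0.4 -7.4]
[0, -0.7, -0.3, 7.4, 0, 0, 0.13]
plate top z 0.026349044907060946
plate end (want x -55) [[-54.87, -11.39], [-54.92, 11.8]]
plate -y side(want -22) [[-46.42, -21.55], [-21.59, -21.62]]
plate +y side(want 22) [[-23.04, 22.36], [-47.77, 22.07]]Traceback (most recent call last):
  File "<stdin>", line 6, in <module>
  File "g.py", line 16, in gap
    a=[(np.where(m2[r,236:260])[0][0]+235.5,r) for r in r2]; b=[(np.where(m2[r,300:322])[0][-1]+300.5,r) for r in r2]
        ~~~~~~~~~~~~~~~~~~~~~~~~~~^^^
IndexError: index 0 is out of bounds for axis 0 with size 0
```

Call:
drive_tool:
  moves: [0,0,-0.3,2,0,0,0.1,0,0,0,2,0,0,0,0,0,0,1,0,0,0,0,0,0,0,0,0,0,0,0,0,0,0,0,0]

```text
t: 14.4
tool_pos: [0.5254, -0.052, 0.2122]
orientation: [-0.236, -3.133, -0.0]
force: [-0.3, -0.4, -3.2]
opening: 0.0135
gripper_force: 45.0
```

Call:
drive_tool:
  moves: [0,0,0,1,0,0,0,0,0,0,1,0,0,0,0,0,0,0.7,0,0,0,0,0,0,0.5,0,0,0,0,0,0,0,0,0,0]

```text
t: 14.9
tool_pos: [0.5254, -0.052, 0.2096]
orientation: [-0.236, -3.133, 0.0]
force: [-5.4, 0.3, 5.1]
opening: 0.0137
gripper_force: 45.0
```

Call:
drive_tool:
  moves: [36,0,0,0,0,0,0,36,0,0,0,0,0,0,36,0,0,0,0,0,0,36,0,0,-15,0,0,0,36,0,0,-35,0,0,0,36,0,0,-45,0,0,0,36,0,0,-45,0,0,0,36,0,0,0,0,0,0]

```text
t: 15.7
tool_pos: [0.5276, -0.0524, 0.3583]
orientation: [0.235, 3.119, -0.003]
force: [0.3, 0.4, 0.8]
opening: 0.0357
gripper_force: 0.0
```

```bash
python3 - <<'E'
from g import *
from plant import robot
w=robot.read_camera("wrist"); np.savez("w8.npz",**w); W=cloud(w)
cv2.imwrite("pics/w8.png",w["color"][:,:,::-1])
s=robot.read_state(); print(s["t"],s["tool_pos"],s["force"],s["opening"])
# heights at plate-frame points
t=np.radians(-8.65); A=np.array([[np.cos(t),-np.sin(t)],[np.sin(t),np.cos(t)]])
for q in [(-48,15),(-48,-15),(40,-15),(45,15),(40,45),(0,18),(0,-18),(-30,40),(-75,0),(0,-40)]:
    X=np.r_[A@(np.array(q)/1000)+[.5262,-.0521],.018]; k=w["mtx"]@(w["R"]@X+w["t"]); u,v=(k[:2]/k[2]).round().astype(int)
    print(q,u,v,(np.nanmedian(W[v-1:v+2,u-1:u+2,2])*1000).round(1))
E
```

```text
15.75 [ 0.52684483 -0.05229663  0.35477366] [ 0.34193996 -0.03231138 -0.23952662] 0.03612071532348666
(-48, 15) 290 147 18.6
(-48, -15) 261 147 18.6
(40, -15) 262 225 18.7
(45, 15) 288 229 18.9
(40, 45) 315 225 18.2
(0, 18) 292 191 18.4
(0, -18) 259 191 18.7
(-30, 40) 313 164 17.9
(-75, 0) 276 120 18.9
(0, -40) 239 191 19.1
```

View pics/w8.png

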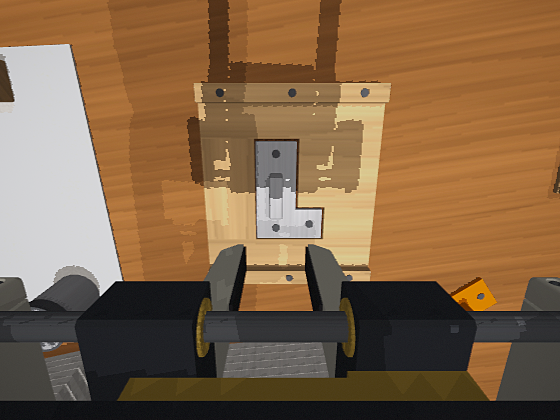

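The plate at pixels (256..323, 139..238) sits flush in the recess. Its top is at 18–19 mm at every sampled point, level with the wood, with an even gap around it. The gripper is clear, so I'm handing in.

```bash
python3 -c "
from plant import robot
print(robot.close_job())"
```

```text
the job is handed in; nothing more can be done
None
```

The wrong-hand plate is flat in the reject tray, fit_plate is seated flush in the recess, the arm never went near the tin, offcut, case or cards, and the job was handed in at about 16 s of the 61 s allowed.

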